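# Find the fuller parts canister by weight and press it home in the dock

## Task

Two closed steel parts canisters stand on the rubber mat; one is packed heavier than the other, and you can tell only by lifting. Lift the round-knobbed one clear of the mat and set it back, then lift the one with the bar handle, and put the heavier of the two into the round well of the white dock, pressing it gently straight down until it is fully home on the bottom. Leave the lighter one standing on the mat, handle the canisters gently and upright, do not disturb the jar, the bottle and the torch nearby, and let go at the end.

Things in the scene. Friction and masses are not known exactly. Their poses are not given: they have to be found in the camera images.
- canister_knob: Canister with a round black knob on the middle of its lid: knob 28 mm in diameter, 28 mm tall, from 80 to 108 mm above the foot. Upright and closed, 68 mm in diameter, flat lid 80 mm above the foot. Origin: centre of the underside, z up. Contents packed firm; 0.25 to 0.7 kg in all, one canister at least 0.15 kg heavier than the other, which one varies unseen.
- canister_bar: Canister with a straight black bar on its lid: 56 mm long along the canister's x axis, 16 mm wide along its y axis, from 80 to 108 mm above the foot. Upright and closed, 68 mm in diameter, flat lid 80 mm above the foot. Origin: centre of the underside, z up. Contents packed firm; 0.25 to 0.7 kg in all, one canister at least 0.15 kg heavier than the other, which one varies unseen.
- mat: Flat black rubber mat fixed on the table, 170 mm (its x) by 270 mm (its y), 6 mm thick; the canisters stand on it. Origin: centre of the underside.
- dock: White square block fixed on the table, 120 x 120 mm, 50 mm tall, with one round vertical well in its middle, 71 mm in diameter with a 5 mm chamfer at the mouth (a canister has about 1.5 mm of play all round). Origin: centre of the underside, on the well's axis.
- dock_home (a point): Point on the well's axis 18 mm above the table, where the foot of a fully home canister rests. A flat rubber-faced plate in the well, held by friction, starts 12 to 20 mm below the mouth. A canister's weight alone does not move it; pushed with some 10 N in all (weight included) it slides down, never springing back, to a firm stop with its top at this point, 32 mm below the mouth.
- jar: Small amber glass jar with a black cap, 32 mm across, 50 mm tall, standing on the mat among the canisters. Bystander.
- flask: White plastic bottle, 44 mm across, 90 mm tall, standing next to the dock, 110 mm from its centre. Bystander.
- torch: Black inspection torch lying on the table beyond the mat and dock, 125 mm long along its x axis, 34 mm high. Bystander.
Mind the look-alikes: they are no part of the job. What is shaped like the canister_knob but orange or yellow is not meant.

How it is judged:
On the way, in this order (a step that is already met when the one before it is completed fails the run):
1. the round-knobbed canister is held in the fingers at least 30 mm above the mat for 0.3 s, the other standing on the mat (z of canister_knob in the frame of mat above 0.036 m and contact force between the fingers and canister_knob above 1 N and z of canister_bar in the frame of mat between 0.003 and 0.009 m and x of canister_bar in the frame of mat between -0.085 and 0.085 m and y of canister_bar in the frame of mat between -0.135 and 0.135 m and angle between canister_bar's own z axis and vertical below 0.1 rad and linear speed of canister_bar below 0.02 m/s), for 0.3 s.
2. the bar-handled canister is held in the fingers at least 30 mm above the mat for 0.3 s, the round-knobbed one standing on the mat again (z of canister_bar in the frame of mat above 0.036 m and contact force between the fingers and canister_bar above 1 N and z of canister_knob in the frame of mat between 0.003 and 0.009 m and x of canister_knob in the frame of mat between -0.085 and 0.085 m and y of canister_knob in the frame of mat between -0.135 and 0.135 m and angle between canister_knob's own z axis and vertical below 0.1 rad and linear speed of canister_knob below 0.02 m/s), for 0.3 s.
At the end, for the whole second after the job is handed in: The heavier canister rests in the dock's well with over 4.2 N (only the heavier can), centred within 4 mm, foot at most 20.5 mm above the table (home is 18), upright within 0.06 rad; the lighter stands on the mat, upright within 0.1 rad, centre within its edges; both at rest (((horizontal distance between canister_knob and dock below 0.004 m and z of canister_knob in the frame of dock below 0.0205 m and angle between canister_knob's own z axis and vertical below 0.06 rad and linear speed of each of canister_knob, canister_bar below 0.02 m/s and contact force between canister_knob and dock above 4.2 N and z of canister_bar in the frame of mat between 0.003 and 0.009 m and x of canister_bar in the frame of mat between -0.085 and 0.085 m and y of canister_bar in the frame of mat between -0.135 and 0.135 m and angle between canister_bar's own z axis and vertical below 0.1 rad) or (horizontal distance between canister_bar and dock below 0.004 m and z of canister_bar in the frame of dock below 0.0205 m and angle between canister_bar's own z axis and vertical below 0.06 rad and linear speed of each of canister_bar, canister_knob below 0.02 m/s and contact force between canister_bar and dock above 4.2 N and z of canister_knob in the frame of mat between 0.003 and 0.009 m and x of canister_knob in the frame of mat between -0.085 and 0.085 m and y of canister_knob in the frame of mat between -0.135 and 0.135 m and angle between canister_knob's own z axis and vertical below 0.1 rad))); the robot touches nothing.
It fails at once if a canister is pressed into or against the dock with more than 45 N (contact force between any of canister_knob, canister_bar and dock above 45 N).
It fails at once if a canister is set down on or pushed against the mat with more than 60 N (contact force between any of canister_knob, canister_bar and mat above 60 N).
It fails at once if a canister is dropped: faster than 0.4 m/s while the fingers do not hold it ((linear speed of canister_knob above 0.4 m/s and contact force between the fingers and canister_knob below 0.1 N) or (linear speed of canister_bar above 0.4 m/s and contact force between the fingers and canister_bar below 0.1 N)).
It fails at once if a canister is tipped by more than 0.5 rad (angle between any of canister_knob, canister_bar's own z axis and vertical above 0.5 rad).
It fails at once if a bystander is moved by more than 30 mm (distance of any of jar, flask, torch from where it was at the start of the episode above 0.03 m).
It also fails if it takes over 72 s, if anything falls off the work surface, if the arm or the gripper's body presses on something with over 40 N, if the wrist force passes 120 N, or if a joint passes its speed limit or range.

## Robot

A 6-joint arm with a two-finger parallel gripper is mounted at the origin on the work surface. World frame = base frame: x ahead of the robot, y to its left, z up, the work surface at z = 0. Lengths are in m, angles in rad, forces in N, time in s.
With the tool pointing down it reaches from about 0.35 to 0.975 m from the base axis. Payload 4.9 kg.
Tool frame: the origin (TCP) lies on the centre line of the jaws, within the pads' length; the fingertips stand 8 mm ahead of it and the grasp point (between the pads) lies 11 mm behind it; z points along the fingers, y is the line along which they close (so a half turn about z gives the same grasp; the last joint's range is limited). The gripper opens to 85 mm and grips with 20 to 120 N. Pads are 22 mm wide; open, the fingers measure 114 mm over their backs; the gripper's body (76 mm by 85 mm) begins 54 mm behind the grasp point. The pads swing forward as they close: fully open they stand 13 mm farther back than shut.
Start: joints at [-1.333, 0.053, 1.613, -0, 1.476, -0.119], TCP at [0.218, -0.586, 0.239] pointing down, gripper open.
Joint ranges: [-3.01, 3.01], [-1.01, 2.22], [0.06, 2.58], [-1.02, 4.17], [0.09, 2.62], [-3.14, 3.14]. Speed limits (rad/s): [2.57, 2.57, 3.14, 3.14, 3.14, 3.14].

## Interface

Orientations are given as a rotation vector (axis times angle).
In Python, from station import ctrl gives the robot as it stands.
- The arm moves only by the tool step_hand, called after "Emit:" as name(argument=value, ...) on one line, values as JSON. Schema: {"type":"object","properties":{"segments":{"type":"array","items":{"type":"array","items":{"type":"array","items":{"type":"number"},"minItems":7,"maxItems":7},"minItems":1,"maxItems":20},"minItems":1,"maxItems":1},"clamp_n":{"type":"number"},"only":{"type":"string"},"quiet":{"type":"boolean"},"lines":{"type":"string"}},"required":["segments"],"additionalProperties":false}. segments is a list that holds a single list of rows (three levels of brackets), with 1 to 20 rows, each of 7 numbers: the finger opening in m, then dx, dy, dz in m, then a rotation vector rx, ry, rz in rad; each row is the pose to reach, as a shift and turn from the pose commanded when the call began, along the tool's axes at that moment; what a row does not reach only later rows make up. A row lasts 1/12 s, in which the tool goes at most 0.0417 m and 0.125 rad, less where a joint would pass 70% of its speed; a pose out of reach is approached as far as the arm can. The fingers move at their own pace and stop on an object; clamp_n is the grip in N (left out, the last holds). Time passes only in rows, so rows that do not move let the fingers close. The tool returns the time, the measured TCP pose, the force, the opening and the grip force at its end. only (a regular expression) keeps the lines of the reply that match it, lines (a string "A,B") keeps lines A to B, and quiet returns only ok. Input that does not fit is refused with a message, and nothing moves.
- ctrl.get_obs(): the state, without advancing time (a new reading comes with each control period).
- ctrl.get_image(name): name is "scene" or "top" or "wrist"; returns the picture (420x560x3 uint8, red, green, blue); there is no depth.
- ctrl.camera_params(name): a dict with "fx", "fy", "cx", "cy" (pixels), "T" (4x4, takes a point from camera to world coordinates); the wrist camera has in their place "tool_from_camera" (4x4, takes a point from camera to tool coordinates, whose origin is the TCP and whose axes are the flange's). Camera axes: x right, y down, z forward; pixel columns grow to the right and rows downward; lengths in m; the calibration is good to about 2 mm. A picture is of the moment at which its call begins: read the wrist's pose just before it. camera_params takes no time and is no camera call.
- ctrl.finish_job(): hands the job in; it is judged then, once.
Trained networks look in the newest picture that a camera, given by its name, has taken for a name from the list of things; names that differ only in an ending like _2 or _b are one class to them, and where a whole thing is asked for, a point or a joint stands for the part that bears it (a point fixed in the world has none). Each returns a list of dicts, best first, with "p" (0 to 1); they miss things now and then, are a little off and sometimes report something else, mostly with a low value. They report only what shows in the picture. A call takes as long as a camera call. They do not tell look-alikes from the thing itself.
- ctrl.find_in(camera, thing): "extent" ([left, top, right, bottom] in pixels, round what is visible of it).
- ctrl.cut_out(camera, thing): "mask" (420x560 bool, what is visible of it) and "extent" ([left, top, right, bottom] in pixels, round what is visible of it).
- ctrl.tip_of(camera, thing): "xy" ([column, row] in pixels: a listed point, or the origin of a listed thing).
The state is a dict: "t": time; "q": joint angles; "dq": joint speeds; "effort": joint torques, N m; "tool_pos": TCP position; "tool_rot": TCP orientation; "contact_force": force on the tool from outside, world axes, zero at the start; "wrist_torque": the same for the moment, N m; "opening": finger opening in m; "grip_force": force on a finger pad.
Only numpy, scipy, OpenCV 4.12 (cv2) and the standard library are available. Lean on these libraries where they do the work, as an engineer would, in place of code of your own. Each camera call takes 0.05 s, during which the arm holds its last target. There are 200 camera calls.

## Working session

There is one attempt and no reset: what is moved stays moved. The work goes in short steps, Python scripts to look and compute and a tool call to move; the robot and the scene stay as the last step left them, time stands still between calls to the robot, and variables do not carry over. Pictures are saved under pics/ and viewed, at most 11 in all, crops included, and the job is handed in when it is done.

```bash
mkdir -p pics; ls
```

Create h.py:
```python
import numpy as np, cv2
from station import ctrl
from scipy.spatial.transform import Rotation as R
def cam(name):
    p=ctrl.camera_params(name)
    K=np.array([[p['fx'],0,p['cx']],[0,p['fy'],p['cy']],[0,0,1]])
    if 'T' in p: T=np.array(p['T'])
    else:
        o=ctrl.get_obs(); W=np.eye(4); r=np.array(o['tool_rot'])
        W[:3,:3]=R.from_rotvec(r).as_matrix() if r.size==3 else r
        W[:3,3]=o['tool_pos']; T=W@np.array(p['tool_from_camera'])
    return K,T
def ray(name,uv,KT=None):
    K,T=KT or cam(name); d=T[:3,:3]@np.linalg.solve(K,[uv[0],uv[1],1]); return T[:3,3],d/np.linalg.norm(d)
def onz(name,uv,z,KT=None):
    o,d=ray(name,uv,KT); return o+d*(z-o[2])/d[2]
def proj(name,P,KT=None):
    K,T=KT or cam(name); c=np.linalg.inv(T)@np.append(P,1); c=K@c[:3]; return c[:2]/c[2]
def tri(rs):
    A=sum(np.eye(3)-np.outer(d,d) for o,d in rs); b=sum((np.eye(3)-np.outer(d,d))@o for o,d in rs)
    return np.linalg.solve(A,b)
```

Run:
```python
from h import *
print(ctrl.get_obs())
ims=[]
for c in ('scene','top'):
    im=ctrl.get_image(c); cv2.imwrite(f'pics/{c}0.png',im[...,::-1]); 
    K,T=cam(c); print(c,K[0,0],T.round(3).tolist())
    for n in ('canister_knob','canister_bar','mat','dock','jar','flask','torch'):
        for f in ('find_in','tip_of'):
            for r in getattr(ctrl,f)(c,n)[:3]:
                k='extent' if f=='find_in' else 'xy'
                print(n,f,round(r['p'],2),np.round(r[k],1))
```

```text
pics
{'t': 0.0, 'q': array([-1.33300083e+00,  5.33842454e-02,  1.61430249e+00,  5.84769798e-07,
        1.47602830e+00, -1.18988728e-01]), 'dq': array([ 7.56869541e-04, -2.52048705e-03, -2.10617567e-04, -4.01683896e-05,
       -5.24376041e-04, -6.87128659e-04]), 'effort': array([-3.50687369e-03, -3.93692493e+01, -3.70176101e+01, -3.17300464e-04,
        7.09454980e-03, -3.98947137e-06]), 'tool_pos': array([ 0.21814979, -0.58503306,  0.23804097]), 'tool_rot': array([-3.08965142e+00, -5.57091509e-01,  1.96879101e-04]), 'contact_force': array([0.44794646, 0.32298212, 0.41451691]), 'wrist_torque': array([-0.0025328 , -0.03130056,  0.0166755 ]), 'grip_force': 0.0, 'opening': 0.08543802153990475}
scene 498.67308391058236 [[0.672, 0.418, -0.611, 1.152], [0.741, -0.376, 0.557, -0.572], [0.003, -0.827, -0.562, 0.615], [0.0, 0.0, 0.0, 1.0]]
canister_knob find_in 0.93 [217.4 164.7 247.8 219.5]
canister_knob find_in 0.68 [277.  261.7 320.2 334.1]
canister_knob find_in 0.64 [210.1 213.9 246.5 278.1]
canister_knob tip_of 0.89 [295.2 315.6]
canister_knob tip_of 0.88 [176.2 229.6]
canister_knob tip_
[... 939 characters left out ...]
1]
canister_knob tip_of 0.71 [335.  124.1]
canister_knob tip_of 0.7 [276.8 280.5]
canister_knob tip_of 0.69 [340.1 210.3]
canister_bar find_in 0.91 [389.5 164.5 441.9 207.1]
canister_bar find_in 0.38 [130.  183.1 212.1 260.5]
canister_bar tip_of 0.79 [406.8 190.3]
mat find_in 0.62 [304.9 160.8 442.6 253.2]
mat tip_of 0.86 [373.8 202.2]
mat tip_of 0.44 [168.9 168.6]
dock find_in 0.73 [131.3 182.7 210.6 257.7]
dock tip_of 0.73 [171.9 219.9]
dock tip_of 0.61 [406.3 190. ]
jar find_in 0.77 [366.3 199.1 383.6 218.3]
jar tip_of 0.81 [372.6 209.6]
flask find_in 0.69 [152.8 149.8 182.5 176.8]
flask tip_of 0.92 [169.5 166.9]
torch find_in 0.97 [232.  103.  295.9 122. ]
torch tip_of 0.75 [262.8 116.4]
```

View pics/top0.png

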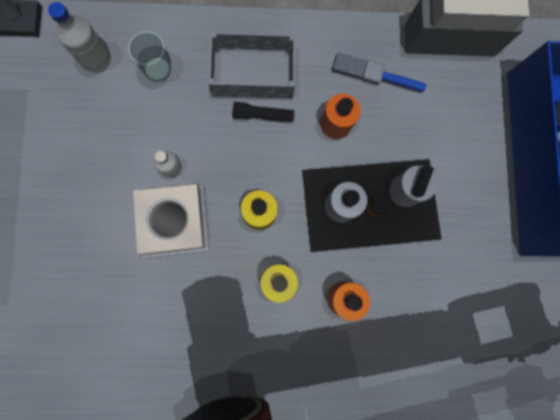

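View pics/scene0.png

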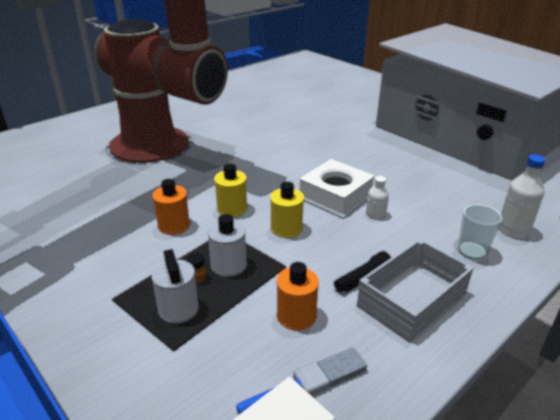

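The top view shows the steel knob canister at about (348,200), the bar canister at (415,187), the jar at (373,210), the dock well at (168,218), the flask at (166,163) and the torch at (263,112). The orange and yellow canisters are look-alikes. The scene view agrees, with the knob top near (226,223) and the bar near (172,265).

Run:
```python
from h import *
for n,a,b in (('knobtop',(351,197),(226,222)),('bar',(423,181),(171,263)),('jar',(372.6,209.6),(196.6,278)),('dockO',(171.9,219.9),(335,191.5))):
    P=tri([ray('top',a),ray('scene',b)]); print(n,P.round(4),(proj('top',P)-a).round(1),(proj('scene',P)-b).round(1))
print('dock mouth z.05',onz('top',(168,218),.05).round(4), 'mat',onz('top',(373.8,202.2),.003).round(4))
for c in [(303,170),(430,160),(440,239),(312,249)]: print(onz('top',c,.006).round(4))
print('bar ends',onz('top',(429,166),.114).round(4),onz('top',(417,194),.114).round(4))
print('flask',onz('top',(169.5,166.9),0).round(3),'torch',onz('top',(263,113),.02).round(3))
for c in [(349,301),(340,112)]: print('orange',onz('top',c,.08).round(3))
print(np.array(ctrl.camera_params('wrist')['tool_from_camera']).round(4).tolist(), ctrl.camera_params('wrist')['fx'])
o=ctrl.get_obs(); print(R.from_rotvec(o['tool_rot']).as_matrix().round(3).tolist())
```

```text
knobtop [ 0.5577 -0.1548  0.1049] [-0.2 -0.2] [-0.3 -0. ]
bar [ 0.5895 -0.2877  0.105 ] [-0.1 -0. ] [-0.1 -0. ]
jar [ 0.5487 -0.2208  0.0067] [0.1 0.1] [0.2 0. ]
dockO [0.5205 0.1815 0.0121] [0.1 0.1] [ 0.1 -0. ]
dock mouth z.05 [0.5201 0.181  0.05  ] mat [ 0.5648 -0.2244  0.003 ]
[ 0.6285 -0.0782  0.006 ]
[ 0.6555 -0.3438  0.006 ]
[ 0.4911 -0.358   0.006 ]
[ 0.4674 -0.0968  0.006 ]
bar ends [ 0.6154 -0.2963  0.114 ] [ 0.5635 -0.2724  0.114 ]
flask [0.63  0.194 0.   ] torch [0.743 0.006 0.02 ]
orange [ 0.372 -0.155  0.08 ]
orange [ 0.726 -0.141  0.08 ]
[[-0.0, -0.9591, -0.283, 0.072], [1.0, -0.0, 0.0001, -0.0012], [-0.0001, -0.283, 0.9591, -0.1351], [0.0, 0.0, 0.0, 1.0]] 304.5660871020391
[[0.937, 0.349, -0.0], [0.349, -0.937, -0.0], [-0.0, 0.0, -1.0]]
```

Emit:
step_hand(segments=[[[0.085, 0.04, -0.024, 0, 0, 0, 0], [0.085, 0.08, -0.048, 0, 0, 0, 0], [0.085, 0.12, -0.072, 0, 0, 0, 0], [0.085, 0.156, -0.095, 0, 0, 0, 0], [0.085, 0.19, -0.115, 0, 0, 0, 0], [0.085, 0.225, -0.136, 0, 0, 0, 0], [0.085, 0.26, -0.157, 0, 0, 0, 0], [0.085, 0.295, -0.179, 0, 0, 0, 0], [0.085, 0.33, -0.2, 0, 0, 0, 0], [0.085, 0.365, -0.221, 0, 0, 0, 0], [0.085, 0.4, -0.242, 0, 0, 0, 0], [0.085, 0.435, -0.263, 0, 0, 0, 0], [0.085, 0.469, -0.284, 0, 0, 0, 0], [0.085, 0.469, -0.284, 0, 0, 0, 0], [0.085, 0.469, -0.284, 0, 0, 0, 0], [0.085, 0.469, -0.284, 0, 0, 0, 0]]], clamp_n=40)

```text
t: 2.83
tool_pos: [0.5584, -0.1557, 0.2392]
tool_rot: [3.091, 0.559, -0.001]
contact_force: [-1.1, 0.0, 0.3]
opening: 0.0846
grip_force: 0.0
```

Run:
```python
from h import *
KT=cam('wrist'); im=ctrl.get_image('wrist'); cv2.imwrite('pics/w1.png',im[...,::-1])
o=ctrl.get_obs(); print(o['t'],o['tool_pos'],o['tool_rot'])
np.savez('w1.npz',K=KT[0],T=KT[1])
for n in ('canister_knob','canister_bar','jar'):
  for r in ctrl.find_in('wrist',n)[:3]: print(n,round(r['p'],2),np.round(r['extent'],1))
print(proj('wrist',[.5577,-.1548,.114],KT),proj('wrist',[.5895,-.2877,.114],KT))
```

```text
2.8833 [ 0.55808659 -0.15641802  0.23920345] [ 3.09152653e+00  5.56576238e-01 -9.48966542e-04]
canister_knob 0.96 [245.8 147.2 314.2 226.7]
canister_knob 0.87 [300.    0.  382.1  57.3]
canister_knob 0.84 [ 72.8 112.  173.2 184.4]
canister_bar 0.84 [364.1 161.4 458.6 239.5]
jar 0.57 [314.6 187.7 342.8 221.9]
[279.66463477 198.45402761] [429.91379463 216.31607444]
```

View pics/w1.png

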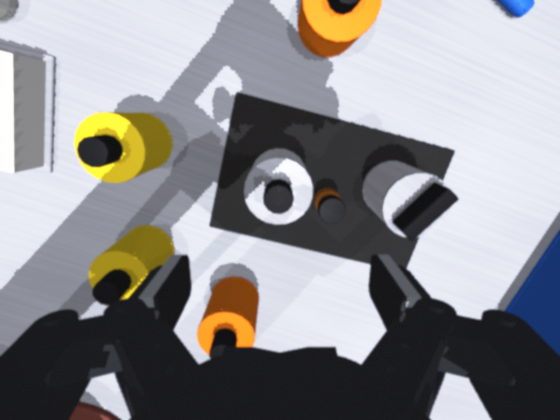

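The knob canister's lid is centred at (279,189) with its knob at (279,198), where I predicted it. The bar runs from about (400,230) to (455,190), and the jar sits between them at (330,207).

Run:
```python
from h import *
im=cv2.imread('pics/w1.png').astype(int); d=np.load('w1.npz'); KT=(d['K'],d['T'])
g=im.max(2).astype(np.uint8)
# lid ellipse: bright region near knob canister
m=np.zeros_like(g); m[150:228,243:318]=(g[150:228,243:318]>150)
cs,_=cv2.findContours(m,cv2.RETR_EXTERNAL,cv2.CHAIN_APPROX_NONE); c=max(cs,key=cv2.contourArea)
h=cv2.convexHull(c); e=cv2.fitEllipse(h); print('lid',e, onz('w',e[0],.086,KT).round(4))
# knob dark blob
k=np.zeros_like(g); k[170:218,258:300]=(g[170:218,258:300]<90)
n,l,s,ce=cv2.connectedComponentsWithStats(k); i=1+s[1:,4].argmax(); print('knob',s[i],ce[i],onz('w',ce[i],.104,KT).round(4))
print('px lid', (304/ (KT[1][2,3]-.086)*.068))
top=cv2.imread('pics/top0.png').max(2)
# views: lines of sight knob lid from both
cv2.imwrite('pics/b.png',np.hstack([cv2.resize(cv2.imread('pics/w1.png')[140:260,350:480],None,fx=3,fy=3),cv2.resize(cv2.imread('pics/top0.png')[145:265,310:450],None,fx=3,fy=3)]))
```

```text
lid ((278.3853454589844, 190.67373657226562), (66.99354553222656, 68.97308349609375), 70.94062805175781) [ 0.5573 -0.1536  0.086 ]
knob [264 179  29  34 777] [277.76833977 195.34877735] [ 0.5573 -0.1531  0.104 ]
px lid 71.71737155994862
```

View pics/b.png

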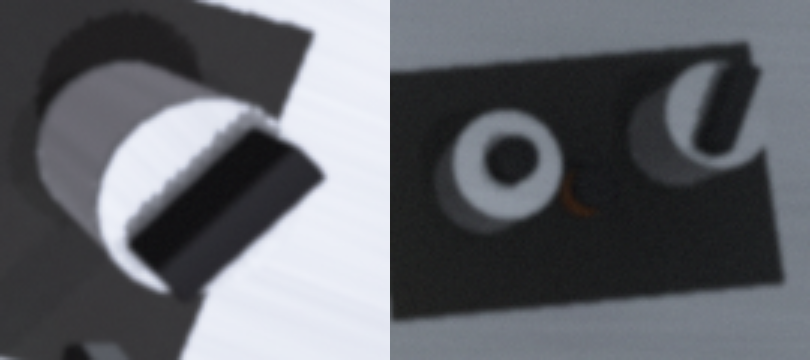

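Emit:
step_hand(segments=[[[0.085, 0, -0.002, 0.04, 0, 0, 0], [0.085, 0, -0.002, 0.08, 0, 0, 0], [0.085, 0, -0.002, 0.115, 0, 0, 0], [0.085, 0, -0.002, 0.135, 0, 0, 0], [0.085, 0, -0.002, 0.142, 0, 0, 0], [0.02, 0, -0.002, 0.142, 0, 0, 0], [0.02, 0, -0.002, 0.142, 0, 0, 0], [0.02, 0, -0.002, 0.142, 0, 0, 0], [0.02, 0, -0.002, 0.142, 0, 0, 0], [0.02, 0, -0.002, 0.142, 0, 0, 0], [0.02, 0, -0.002, 0.142, 0, 0, 0], [0.02, 0, -0.002, 0.142, 0, 0, 0], [0.02, 0, -0.002, 0.142, 0, 0, 0]]], clamp_n=50)

```text
t: 4.12
tool_pos: [0.5591, -0.1541, 0.0998]
tool_rot: [3.09, 0.557, 0.004]
contact_force: [-2.4, 2.4, 6.2]
opening: 0.0263
grip_force: 49.2
```

Emit:
step_hand(segments=[[[0.02, 0, 0, -0.01, 0, 0, 0], [0.02, 0, 0, -0.03, 0, 0, 0], [0.02, 0, 0, -0.055, 0, 0, 0], [0.02, 0, 0, -0.065, 0, 0, 0], [0.02, 0, 0, -0.065, 0, 0, 0], [0.02, 0, 0, -0.065, 0, 0, 0], [0.02, 0, 0, -0.065, 0, 0, 0], [0.02, 0, 0, -0.065, 0, 0, 0], [0.02, 0, 0, -0.065, 0, 0, 0], [0.02, 0, 0, -0.065, 0, 0, 0]]])

```text
t: 4.95
tool_pos: [0.5572, -0.1536, 0.1609]
tool_rot: [-3.091, -0.557, 0.003]
contact_force: [0.9, -1.0, -7.0]
opening: 0.0264
grip_force: 50.2
```

Run:
```python
from h import *
im=ctrl.get_image('wrist');cv2.imwrite('pics/l1.png',im[...,::-1])
for _ in range(3):
    ctrl.get_image('scene'); o=ctrl.get_obs(); print(o['t'],o['contact_force'].round(2),o['effort'].round(2),o['wrist_torque'].round(3),o['tool_pos'].round(4),o['q'].round(3))
```

```text
5.05 [ 0.11  0.01 -6.78] [ 0.000e+00 -3.921e+01 -3.902e+01 -1.000e-02  3.000e-02  0.000e+00] [-0.019 -0.029 -0.004] [ 0.5576 -0.1537  0.1616] [-0.398  0.004  1.796  0.     1.344  0.816]
5.1 [ 0.04 -0.04 -6.77] [ 0.000e+00 -3.921e+01 -3.904e+01 -1.000e-02  3.000e-02  0.000e+00] [-0.024 -0.024  0.031] [ 0.5577 -0.1538  0.1619] [-0.398  0.003  1.795  0.     1.344  0.816]
5.15 [ 0.64 -0.13 -6.58] [ 0.000e+00 -3.922e+01 -3.907e+01 -1.000e-02  2.000e-02  0.000e+00] [ 0.003 -0.047 -0.048] [ 0.5578 -0.1538  0.162 ] [-0.398  0.003  1.795  0.     1.344  0.816]
```

View pics/l1.png

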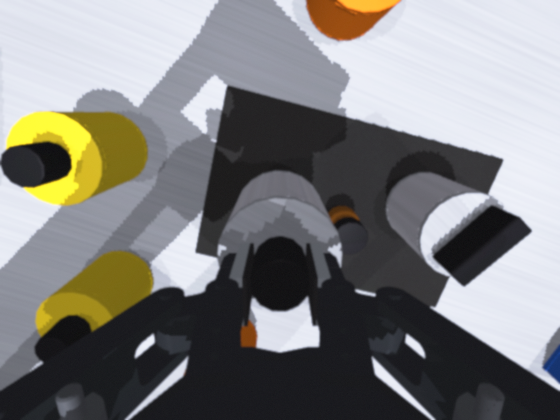

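The gripped canister is clear of the mat and upright, and its weight reads about 7 N (about 0.7 kg), so the knob canister is almost surely the heavier. I'll set it back, then look over the bar canister with the tool turned to match.

Emit:
step_hand(segments=[[[0.02, 0, 0, 0.02, 0, 0, 0], [0.02, 0, 0, 0.04, 0, 0, 0], [0.02, 0, 0, 0.053, 0, 0, 0], [0.02, 0, 0, 0.059, 0, 0, 0], [0.02, 0, 0, 0.062, 0, 0, 0], [0.02, 0, 0, 0.064, 0, 0, 0], [0.02, 0, 0, 0.064, 0, 0, 0], [0.02, 0, 0, 0.064, 0, 0, 0]]])

```text
t: 5.82
tool_pos: [0.5591, -0.1542, 0.0999]
tool_rot: [3.09, 0.557, 0.005]
contact_force: [-0.2, 0.7, -3.3]
opening: 0.0265
grip_force: 50.5
```

Emit:
step_hand(segments=[[[0.085, 0, 0, 0, 0, 0, 0], [0.085, 0, 0, 0, 0, 0, 0], [0.085, 0, 0, 0, 0, 0, 0], [0.085, 0, 0, 0, 0, 0, 0], [0.085, 0, 0, 0, 0, 0, 0], [0.085, 0, 0, 0, 0, 0, 0], [0.085, 0, 0, -0.02, 0, 0, 0], [0.085, 0, 0, -0.055, 0, 0, 0], [0.085, 0, 0, -0.09, 0, 0, 0], [0.085, -0.005, 0.03, -0.12, 0, 0, 0.12], [0.085, -0.009, 0.065, -0.142, 0, 0, 0.24], [0.085, -0.013, 0.1, -0.142, 0, 0, 0.36], [0.085, -0.017, 0.13, -0.142, 0, 0, 0.48], [0.085, -0.017, 0.137, -0.142, 0, 0, 0.6], [0.085, -0.017, 0.137, -0.142, 0, 0, 0.72], [0.085, -0.017, 0.137, -0.142, 0, 0, 0.79], [0.085, -0.017, 0.137, -0.142, 0, 0, 0.79], [0.085, -0.017, 0.137, -0.142, 0, 0, 0.79], [0.085, -0.017, 0.137, -0.142, 0, 0, 0.79]]])

```text
t: 7.4
tool_pos: [0.5898, -0.288, 0.2403]
tool_rot: [3.069, -0.672, -0.0]
contact_force: [-0.4, -0.5, 0.1]
opening: 0.085
grip_force: 0.0
```

Run:
```python
from h import *
KT=cam('wrist'); im=ctrl.get_image('wrist'); cv2.imwrite('pics/w2.png',im[...,::-1])
o=ctrl.get_obs(); print(o['t'],o['tool_pos'],o['tool_rot'],o['contact_force'],o['q'].round(2))
np.savez('w2.npz',K=KT[0],T=KT[1])
for n in ('canister_knob','canister_bar','jar'):
  for r in ctrl.find_in('wrist',n)[:3]: print(n,round(r['p'],2),np.round(r['extent'],1))
```

```text
7.45 [ 0.58978342 -0.28791944  0.24031845] [ 3.06869699e+00 -6.72779778e-01  1.53909397e-05] [0.52474063 1.31863861 1.03252668] [-0.57  0.12  1.53 -0.    1.48  1.44]
canister_knob 0.85 [240.  326.2 286.4 352.6]
canister_knob 0.68 [ 43.2  74.7 148.7 149.9]
canister_knob 0.63 [ 40.  271.4 127.1 319.3]
canister_bar 0.64 [246.2 147.8 313.5 225.4]
canister_bar 0.41 [  0.  131.6  53.  168.1]
jar 0.7 [228.3 214.9 255.9 250.7]
```

View pics/w2.png

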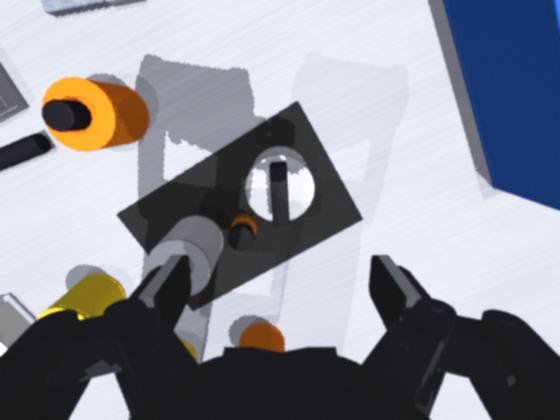

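The bar lies almost along tool x, from about (278,165) to (281,220), with the lid centred near (280,187). The knob canister is standing on the mat.

Run:
```python
from h import *
im=cv2.imread('pics/w2.png'); d=np.load('w2.npz'); KT=(d['K'],d['T'])
g=im.max(2)
m=np.zeros_like(g); m[148:228,243:318]=(g[148:228,243:318]>150)
n,l,s,ce=cv2.connectedComponentsWithStats(m); 
m=(np.isin(l,1+np.argsort(-s[1:,4])[:2])).astype(np.uint8)
p=np.argwhere(m)[:,::-1].astype(np.int32); e=cv2.fitEllipse(cv2.convexHull(p)); print('lid',e,onz('w',e[0],.086,KT).round(4))
for r in range(165,222,8):
    row=g[r,262:300]; c=np.where(row<110)[0]+262; print(r,c.min(),c.max(),end=' | ')
k=np.zeros_like(g); k[160:224,264:296]=(g[160:224,264:296]<110)
n,l,s,ce=cv2.connectedComponentsWithStats(k); i=1+s[1:,4].argmax(); q=np.argwhere(l==i)[:,::-1].astype(float)
W=np.array([onz('w',u,.11,KT)[:2] for u in q]); u,sv,v=np.linalg.svd(W-W.mean(0),full_matrices=False); print('\nbar',s[i],W.mean(0).round(4),'dir deg',np.degrees(np.arctan2(v[0][1],v[0][0])))
r=R.from_rotvec(d['T'][:3,:3]@[0,0,0]); print('toolx deg',np.degrees(2*np.arctan2(-.67278,3.0687)))
```

```text
lid ((279.6461181640625, 188.0568389892578), (67.05503845214844, 68.53179931640625), 79.99834442138672) [ 0.5913 -0.2878  0.086 ]
165 269 286 | 173 269 286 | 181 270 286 | 189 270 286 | 197 270 287 | 205 271 287 | 213 272 288 | 221 262 299 | 
bar [ 264  161   32   63 1137] [ 0.5922 -0.2873] dir deg 158.03242250169797
toolx deg -24.73169107061357
```

Emit:
step_hand(segments=[[[0.085, 0.001, 0, 0.04, 0, 0, -0.04], [0.085, 0.001, 0, 0.08, 0, 0, -0.04], [0.085, 0.001, 0, 0.115, 0, 0, -0.04], [0.085, 0.001, 0, 0.135, 0, 0, -0.04], [0.085, 0.001, 0, 0.142, 0, 0, -0.04], [0.008, 0.001, 0, 0.142, 0, 0, -0.04], [0.008, 0.001, 0, 0.142, 0, 0, -0.04], [0.008, 0.001, 0, 0.142, 0, 0, -0.04], [0.008, 0.001, 0, 0.142, 0, 0, -0.04], [0.008, 0.001, 0, 0.142, 0, 0, -0.04], [0.008, 0.001, 0, 0.142, 0, 0, -0.04], [0.008, 0.001, 0, 0.142, 0, 0, -0.04], [0.008, 0.001, 0, 0.142, 0, 0, -0.04], [0.008, 0.001, 0, 0.142, 0, 0, -0.04]]])

```text
t: 8.77
tool_pos: [0.5919, -0.2889, 0.1003]
tool_rot: [3.08, -0.613, 0.005]
contact_force: [0.0, 1.0, 6.0]
opening: 0.0147
grip_force: 50.2
```

Emit:
step_hand(segments=[[[0.008, 0, 0, -0.01, 0, 0, 0], [0.008, 0, 0, -0.03, 0, 0, 0], [0.008, 0, 0, -0.055, 0, 0, 0], [0.008, 0, 0, -0.065, 0, 0, 0], [0.008, 0, 0, -0.065, 0, 0, 0], [0.008, 0, 0, -0.065, 0, 0, 0], [0.008, 0, 0, -0.065, 0, 0, 0], [0.008, 0, 0, -0.065, 0, 0, 0], [0.008, 0, 0, -0.065, 0, 0, 0], [0.008, 0, 0, -0.065, 0, 0, 0]]])

```text
t: 9.6
tool_pos: [0.5901, -0.2882, 0.1618]
tool_rot: [-3.08, 0.614, 0.003]
contact_force: [-0.1, -1.1, -3.5]
opening: 0.0147
grip_force: 49.0
```

Run:
```python
from h import *
im=ctrl.get_image('wrist');cv2.imwrite('pics/l2.png',im[...,::-1])
for _ in range(3):
    ctrl.get_image('scene'); o=ctrl.get_obs(); print(o['t'],o['contact_force'].round(2),o['tool_pos'].round(4),o['opening'],o['grip_force'])
```

```text
9.7 [-0.1   0.04 -2.91] [ 0.5904 -0.2884  0.1626] 0.015443345378968123 49.030829071998596
9.75 [-0.06 -0.73 -3.38] [ 0.5906 -0.2885  0.1628] 0.014887395443990262 49.03051972389221
9.8 [ 0.06 -0.82 -2.77] [ 0.5906 -0.2885  0.1631] 0.014685005625658273 49.03101146221161
```

View pics/l2.png

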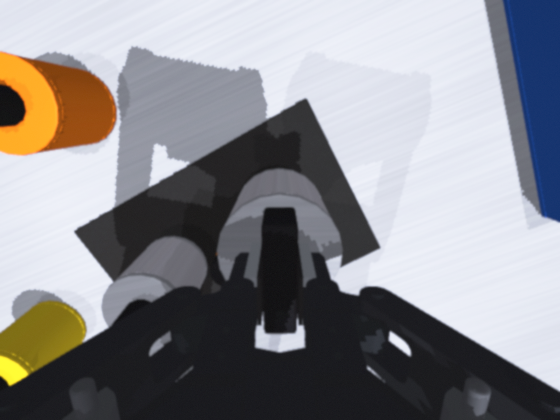

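The bar canister weighs about 3.2 N and the knob canister about 7 N, so the knob canister goes in the dock. I'll set the bar canister down, then look at the dock from above.

Emit:
step_hand(segments=[[[0.008, 0, 0, 0.02, 0, 0, 0], [0.008, 0, 0, 0.04, 0, 0, 0], [0.008, 0, 0, 0.053, 0, 0, 0], [0.008, 0, 0, 0.059, 0, 0, 0], [0.008, 0, 0, 0.062, 0, 0, 0], [0.008, 0, 0, 0.064, 0, 0, 0], [0.008, 0, 0, 0.064, 0, 0, 0], [0.008, 0, 0, 0.064, 0, 0, 0], [0.085, 0, 0, 0.064, 0, 0, 0], [0.085, 0, 0, 0.064, 0, 0, 0], [0.085, 0, 0, 0.064, 0, 0, 0], [0.085, 0, 0, 0.064, 0, 0, 0], [0.085, 0, 0, 0.064, 0, 0, 0], [0.085, 0, 0, 0.064, 0, 0, 0], [0.085, 0, 0, 0.044, 0, 0, 0], [0.085, 0, 0, 0.01, 0, 0, 0], [0.085, 0, 0, -0.03, 0, 0, 0], [0.085, 0, 0, -0.06, 0, 0, 0], [0.085, 0, 0, -0.078, 0, 0, 0], [0.085, 0, 0, -0.078, 0, 0, 0]]])

```text
t: 11.47
tool_pos: [0.5931, -0.29, 0.2485]
tool_rot: [3.077, -0.613, 0.016]
contact_force: [0.6, -0.1, 0.2]
opening: 0.0851
grip_force: 0.0
```

Emit:
step_hand(segments=[[[0.085, -0.02, -0.034, 0, 0, 0, 0], [0.085, -0.04, -0.067, 0, 0, 0, 0], [0.085, -0.06, -0.1, 0, 0, 0, 0], [0.085, -0.08, -0.133, 0, 0, 0, 0], [0.085, -0.1, -0.166, 0, 0, 0, 0], [0.085, -0.12, -0.199, 0, 0, 0, 0], [0.085, -0.14, -0.232, 0, 0, 0, 0], [0.085, -0.16, -0.265, 0, 0, 0, 0], [0.085, -0.18, -0.298, 0, 0, 0, 0], [0.085, -0.2, -0.331, 0, 0, 0, 0], [0.085, -0.22, -0.364, 0, 0, 0, 0], [0.085, -0.24, -0.397, 0, 0, 0, 0], [0.085, -0.245, -0.406, 0, 0, 0, 0], [0.085, -0.245, -0.406, 0, 0, 0, 0], [0.085, -0.245, -0.406, 0, 0, 0, 0], [0.085, -0.245, -0.406, 0, 0, 0, 0]]])

```text
t: 12.8
tool_pos: [0.52, 0.1792, 0.2406]
tool_rot: [3.08, -0.615, -0.001]
contact_force: [0.5, 0.6, 0.6]
opening: 0.0852
grip_force: 0.0
```

Run:
```python
from h import *
KT=cam('wrist'); im=ctrl.get_image('wrist'); cv2.imwrite('pics/w3.png',im[...,::-1])
o=ctrl.get_obs(); print(o['t'],o['tool_pos'],o['tool_rot'],o['q'].round(2))
np.savez('w3.npz',K=KT[0],T=KT[1])
for r in ctrl.find_in('wrist','dock')[:2]: print(round(r['p'],2),np.round(r['extent'],1))
ctrl.get_image('top')
for n in ('canister_knob','canister_bar'):
  for r in ctrl.find_in('top',n)[:3]: print(n,round(r['p'],2),np.round(r['extent'],1))
```

```text
12.85 [0.52014096 0.1789275  0.24078496] [ 3.07976754e+00 -6.16291967e-01 -8.86696830e-04] [ 0.2  -0.13  1.79 -0.    1.48  2.16]
0.78 [201.7  97.6 347.9 251.4]
0.25 [522.8   0.  560.   62. ]
canister_knob 0.89 [261.2 265.7 296.  302.2]
canister_knob 0.89 [326.  279.7 367.4 321.4]
canister_knob 0.86 [320.   90.5 362.2 139.4]
canister_bar 0.95 [390.1 165.3 441.2 207.3]
```

View pics/w3.png

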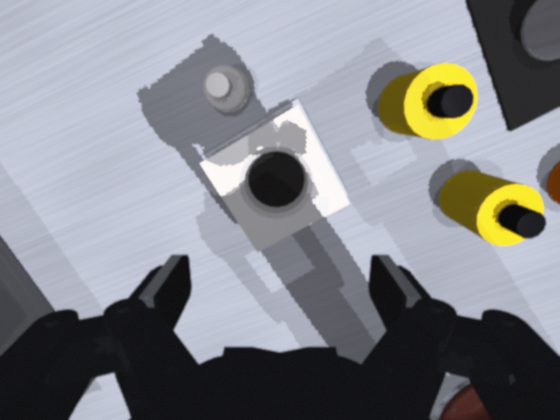

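The dock's top face has corners near (300,100), (350,203), (258,251) and (202,158), with the well centred near (276,181). I'll zoom in to measure it properly.

Run:
```python
from h import *
im=cv2.imread('pics/w3.png')[90:260,190:360]; cv2.imwrite('pics/z.png',cv2.resize(im,None,fx=3.5,fy=3.5,interpolation=cv2.INTER_CUBIC))
d=np.load('w3.npz'); KT=(d['K'],d['T']); g=cv2.imread('pics/w3.png').max(2)
k=np.zeros_like(g); k[140:225,235:320]=g[140:225,235:320]<70
n,l,s,ce=cv2.connectedComponentsWithStats(k); i=1+s[1:,4].argmax(); p=np.argwhere(l==i)[:,::-1].astype(np.int32); e=cv2.fitEllipse(cv2.convexHull(p)); print(s[i],e)
for z in (.045,.04,.035,.03):
    c=onz('w',e[0],z,KT); print(z,c.round(4),[np.linalg.norm(onz('w',(e[0][0]+e[1][0]/2,e[0][1]),z,KT)-c).round(4)])
g2=g.astype(int)
for a in range(0,360,20):
    t=np.radians(a); print(a,[int(g2[int(round(181+r*np.sin(t))),int(round(276+r*np.cos(t)))]) for r in range(24,44)])
```

```text
[ 248  152   57   55 2433] ((276.0230712890625, 178.9551544189453), (55.05939483642578, 55.95018005371094), 78.1478042602539)
0.045 [0.5233 0.1829 0.045 ] [np.float64(0.0305)]
0.04 [0.5223 0.1833 0.04  ] [np.float64(0.0309)]
0.035 [0.5214 0.1838 0.035 ] [np.float64(0.0314)]
0.03 [0.5204 0.1842 0.03  ] [np.float64(0.0318)]
0 [26, 27, 29, 45, 71, 93, 104, 119, 141, 153, 159, 175, 211, 237, 247, 251, 252, 252, 253, 252]
20 [28, 29, 35, 54, 88, 99, 104, 116, 133, 144, 138, 143, 156, 173, 183, 186, 188, 195, 195, 232]
40 [21, 32, 68, 88, 97, 101, 103, 111, 123, 123, 127, 128, 132, 135, 138, 142, 142, 142, 141, 141]
60 [29, 48, 86, 94, 101, 102, 104, 113, 121, 127, 127, 129, 129, 131, 139, 141, 140, 142, 141, 140]
80 [35, 59, 91, 101, 102, 103, 106, 113, 123, 123, 126, 127, 126, 129, 137, 140, 142, 142, 141, 140]
100 [33, 58, 89, 101, 104, 103, 106, 113, 121, 121, 125, 125, 126, 129, 136, 141, 143, 142, 142, 141]
120 [26, 45, 81, 92, 101, 102, 105, 111, 117, 122, 124, 124, 125, 128, 139, 142, 143, 143, 143, 142]
140 [20, 26, 56, 76, 90, 101, 102, 107, 119, 119, 123, 123, 125, 128, 135, 142
[... 305 characters left out ...]
53, 253, 252]
220 [28, 35, 44, 45, 49, 83, 116, 186, 235, 235, 241, 240, 242, 236, 225, 195, 191, 191, 190, 190]
240 [39, 41, 45, 44, 46, 50, 98, 149, 142, 136, 139, 148, 190, 233, 227, 176, 165, 161, 161, 162]
260 [32, 37, 42, 40, 42, 64, 99, 122, 132, 132, 135, 144, 155, 161, 163, 163, 163, 163, 163, 163]
280 [27, 27, 26, 28, 34, 62, 99, 120, 130, 130, 135, 144, 155, 162, 164, 165, 166, 164, 164, 164]
300 [27, 27, 28, 27, 29, 44, 84, 117, 128, 130, 132, 149, 167, 176, 167, 164, 164, 164, 165, 164]
320 [29, 28, 28, 28, 34, 63, 99, 183, 225, 225, 231, 233, 248, 250, 251, 251, 251, 251, 251, 251]
340 [27, 27, 29, 28, 47, 69, 98, 162, 204, 221, 224, 226, 243, 252, 252, 253, 252, 252, 252, 252]
```

View pics/z.png

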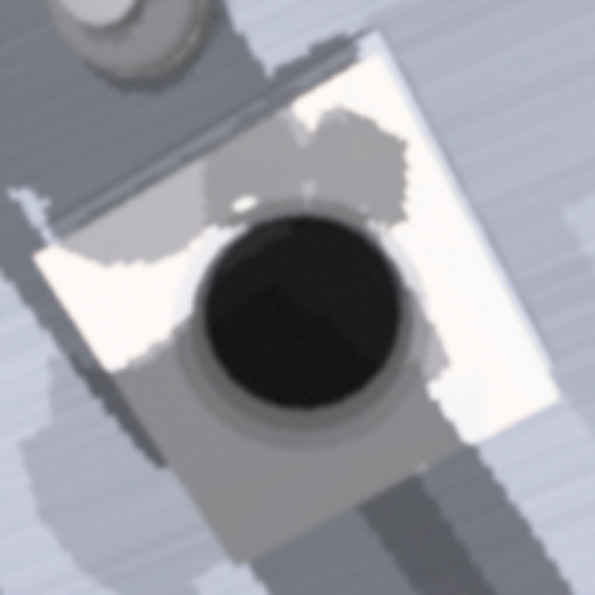

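Run:
```python
from h import *
d=np.load('w3.npz'); KT=(d['K'],d['T'])
C=np.array([onz('w',u,.05,KT)[:2] for u in [(298,105.7),(350,203.7),(258.6,251.4),(199.4,163.4)]]); print(C.round(4),C.mean(0).round(4),[np.linalg.norm(C[i]-C[i-1]).round(4) for i in range(4)])
print('outer',onz('w',(275.7,181.9),.05,KT).round(4),'inner',onz('w',(275.9,181.4),.045,KT).round(4))
print('top',onz('top',(168,218),.05).round(4))
g=cv2.imread('pics/top0.png').max(2).astype(int)
for a in range(0,360,30):
    t=np.radians(a); print(a,[int(g[int(round(218+r*np.sin(t))),int(round(168+r*np.cos(t)))]) for r in range(14,30)])
```

```text
[[0.5857 0.1323]
 [0.4666 0.1171]
 [0.4525 0.2346]
 [0.5715 0.2517]] [0.5191 0.1839] [np.float64(0.1203), np.float64(0.1201), np.float64(0.1184), np.float64(0.1203)]
outer [0.5213 0.184  0.05  ] inner [0.5208 0.184  0.045 ]
top [0.5201 0.181  0.05  ]
0 [62, 60, 61, 66, 96, 132, 156, 179, 188, 190, 191, 192, 192, 193, 191, 191]
30 [78, 79, 79, 84, 113, 124, 146, 162, 177, 180, 180, 181, 182, 180, 179, 178]
60 [83, 83, 80, 87, 105, 122, 137, 160, 178, 178, 183, 185, 182, 183, 182, 183]
90 [76, 75, 70, 74, 87, 111, 135, 155, 172, 185, 187, 191, 190, 188, 186, 192]
120 [72, 73, 70, 72, 88, 98, 120, 134, 159, 184, 187, 189, 190, 188, 189, 188]
150 [77, 76, 76, 84, 91, 99, 123, 141, 156, 175, 183, 186, 186, 188, 188, 189]
180 [82, 89, 93, 99, 104, 121, 142, 150, 155, 172, 180, 181, 183, 181, 184, 183]
210 [81, 89, 97, 101, 124, 139, 152, 158, 167, 180, 181, 182, 181, 183, 182, 181]
240 [69, 83, 91, 103, 141, 152, 164, 169, 182, 189, 191, 192, 190, 192, 193, 193]
270 [54, 59, 73, 94, 130, 159, 166, 178, 190, 192, 194, 193, 195, 193, 193, 193]
300 [47, 51, 60, 86, 130, 145, 158, 173, 188, 193, 195, 193, 193, 194, 191, 195]
330 [51, 52, 53, 64, 112, 134, 152, 171, 190, 192, 190, 193, 194, 194, 194, 195]
```

Emit:
step_hand(segments=[[[0.085, 0.018, 0.032, 0, 0, 0, 0], [0.085, 0.036, 0.065, 0, 0, 0, 0], [0.085, 0.054, 0.098, 0, 0, 0, 0], [0.085, 0.072, 0.13, 0, 0, 0, 0], [0.085, 0.09, 0.162, 0, 0, 0, 0], [0.085, 0.108, 0.195, 0, 0, 0, 0], [0.085, 0.126, 0.227, 0, 0, 0, 0], [0.085, 0.144, 0.26, 0, 0, 0, 0], [0.085, 0.163, 0.293, 0, 0, 0, 0], [0.085, 0.163, 0.293, 0, 0, 0, 0], [0.085, 0.163, 0.293, 0, 0, 0, 0], [0.085, 0.163, 0.293, 0, 0, 0, 0], [0.085, 0.163, 0.293, 0, 0, 0, 0]]])

```text
t: 14.13
tool_pos: [0.5581, -0.152, 0.2412]
tool_rot: [-3.081, 0.612, 0.0]
contact_force: [-0.1, -0.3, -0.4]
opening: 0.0848
grip_force: 0.0
```

Run:
```python
from h import *
KT=cam('wrist'); im=ctrl.get_image('wrist'); cv2.imwrite('pics/w4.png',im[...,::-1])
o=ctrl.get_obs(); print(o['t'],o['tool_pos'],o['tool_rot'])
g=im.max(2)
m=np.zeros_like(g); m[148:228,240:318]=(g[148:228,240:318]>150)
cs,_=cv2.findContours(m,cv2.RETR_EXTERNAL,cv2.CHAIN_APPROX_NONE); c=max(cs,key=cv2.contourArea)
e=cv2.fitEllipse(cv2.convexHull(c)); print('lid',e,onz('w',e[0],.086,KT).round(4))
k=np.zeros_like(g); k[165:222,258:302]=(g[165:222,258:302]<90)
n,l,s,ce=cv2.connectedComponentsWithStats(k); i=1+s[1:,4].argmax(); print('knob',s[i],ce[i],onz('w',ce[i],.104,KT).round(4))
```

```text
14.1833 [ 0.5581647  -0.15169004  0.24133996] [-3.08128666e+00  6.11557326e-01  4.56054012e-05]
lid ((283.1686096191406, 189.44435119628906), (65.83875274658203, 68.05476379394531), 77.96702575683594) [ 0.5568 -0.1542  0.086 ]
knob [269 178  28  33 748] [282.59224599 194.19117647] [ 0.557  -0.1535  0.104 ]
```

Emit:
step_hand(segments=[[[0.085, 0, 0.0025, 0.04, 0, 0, 0], [0.085, 0, 0.0025, 0.08, 0, 0, 0], [0.085, 0, 0.0025, 0.115, 0, 0, 0], [0.085, 0, 0.0025, 0.135, 0, 0, 0], [0.085, 0, 0.0025, 0.143, 0, 0, 0], [0.02, 0, 0.0025, 0.143, 0, 0, 0], [0.02, 0, 0.0025, 0.143, 0, 0, 0], [0.02, 0, 0.0025, 0.143, 0, 0, 0], [0.02, 0, 0.0025, 0.143, 0, 0, 0], [0.02, 0, 0.0025, 0.143, 0, 0, 0], [0.02, 0, 0.0025, 0.143, 0, 0, 0], [0.02, 0, 0.0025, 0.143, 0, 0, 0], [0.02, 0, 0.0025, 0.143, 0, 0, 0]]], clamp_n=60)

```text
t: 15.27
tool_pos: [0.5589, -0.1556, 0.1009]
tool_rot: [3.081, -0.614, 0.006]
contact_force: [-0.3, 1.1, 5.9]
opening: 0.0259
grip_force: 59.8
```

Emit:
step_hand(segments=[[[0.02, 0, 0, -0.01, 0, 0, 0], [0.02, 0, 0, -0.03, 0, 0, 0], [0.02, 0, 0, -0.06, 0, 0, 0], [0.02, 0, 0, -0.09, 0, 0, 0], [0.02, 0, 0, -0.12, 0, 0, 0], [0.02, 0, 0, -0.14, 0, 0, 0], [0.02, 0, 0, -0.147, 0, 0, 0], [0.02, 0, 0, -0.147, 0, 0, 0], [0.02, 0, 0, -0.147, 0, 0, 0]]])

```text
t: 16.02
tool_pos: [0.5563, -0.1547, 0.2433]
tool_rot: [-3.08, 0.614, 0.005]
contact_force: [-0.4, -0.3, -7.0]
opening: 0.0262
grip_force: 59.7
```

```bash
python3 -c "
from h import *
o=ctrl.get_obs();Rm=R.from_rotvec(o['tool_rot']).as_matrix();print(o['tool_pos'],o['contact_force'],Rm.T@(np.array([.5205,.1835,.24])-o['tool_pos']))"
```

```text
[ 0.55627093 -0.15471832  0.2432533 ] [-0.37855475 -0.30361459 -7.04749171] [-0.16264762 -0.29868602  0.0037668 ]
```

Emit:
step_hand(segments=[[[0.02, -0.006, -0.01, 0, 0, 0, 0], [0.02, -0.02, -0.036, 0, 0, 0, 0], [0.02, -0.036, -0.066, 0, 0, 0, 0], [0.02, -0.053, -0.097, 0, 0, 0, 0], [0.02, -0.07, -0.128, 0, 0, 0, 0], [0.02, -0.087, -0.159, 0, 0, 0, 0], [0.02, -0.104, -0.19, 0, 0, 0, 0], [0.02, -0.12, -0.22, 0, 0, 0, 0], [0.02, -0.136, -0.25, 0, 0, 0, 0], [0.02, -0.149, -0.275, 0, 0, 0, 0], [0.02, -0.158, -0.291, 0, 0, 0, 0], [0.02, -0.1625, -0.2985, 0, 0, 0, 0], [0.02, -0.1625, -0.2985, 0, 0, 0, 0], [0.02, -0.1625, -0.2985, 0, 0, 0, 0], [0.02, -0.1625, -0.2985, 0.03, 0, 0, 0], [0.02, -0.1625, -0.2985, 0.06, 0, 0, 0], [0.02, -0.1625, -0.2985, 0.075, 0, 0, 0], [0.02, -0.1625, -0.2985, 0.078, 0, 0, 0], [0.02, -0.1625, -0.2985, 0.078, 0, 0, 0], [0.02, -0.1625, -0.2985, 0.078, 0, 0, 0]]])

```text
t: 17.68
tool_pos: [0.5224, 0.1822, 0.1684]
tool_rot: [-3.08, 0.616, -0.002]
contact_force: [0.2, 0.2, -5.4]
opening: 0.0261
grip_force: 60.2
```

Run:
```python
from h import *
KT=cam('wrist'); im=ctrl.get_image('wrist'); s=ctrl.get_image('scene')
o=ctrl.get_obs(); print(o['t'],o['tool_pos'],o['contact_force'])
a=cv2.resize(s[130:250,270:410],None,fx=3,fy=3); b=cv2.resize(im[120:330,190:380],None,fx=2,fy=2)
h=np.zeros((420,800,3),np.uint8); h[:360,:420]=a; h[:420,420:800]=b[:420,:380]
cv2.imwrite('pics/d1.png',h[...,::-1])
```

```text
17.7833 [0.52310338 0.18271597 0.16972099] [ 0.46780841  0.71856972 -6.16971316]
```

View pics/d1.png

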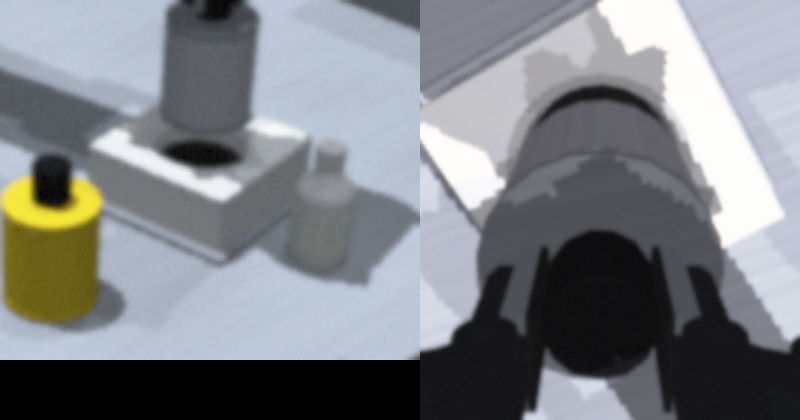

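The canister hangs upright over the well, and in the wrist crop its foot lines up sideways with the well's dark arc (about 600). I'll let it settle, then correct.

Emit:
step_hand(segments=[[[0.02, 0, 0, 0.012, 0, 0, 0], [0.02, 0, 0, 0.012, 0, 0, 0], [0.02, 0, 0, 0.012, 0, 0, 0], [0.02, 0, 0, 0.012, 0, 0, 0], [0.02, 0, 0, 0.012, 0, 0, 0], [0.02, 0, 0, 0.012, 0, 0, 0], [0.02, 0, 0, 0.012, 0, 0, 0], [0.02, 0, 0, 0.012, 0, 0, 0]]])

```text
t: 18.45
tool_pos: [0.5217, 0.183, 0.1555]
tool_rot: [-3.081, 0.614, -0.0]
contact_force: [-0.2, 0.6, -6.5]
opening: 0.0256
grip_force: 60.2
```

Run:
```python
from h import *
KT=cam('wrist'); im=ctrl.get_image('wrist')
cv2.imwrite('pics/w5.png',im[...,::-1])
o=ctrl.get_obs();Rm=R.from_rotvec(o['tool_rot']).as_matrix();print(o['tool_pos'],o['contact_force'],Rm.T@(np.array([.5205,.1835,.15])-o['tool_pos']))
g=im.max(2).astype(int)
# predicted rims for a canister centred under TCP, and for the well
f=o['tool_pos'][2]-.095
for r in range(140,212,6): print(r,g[r,236:326:3])
P=lambda c,r,z,a:proj('w',[c[0]+r*np.cos(a),c[1]+r*np.sin(a),z],KT)
for nm,c,r,z in (('mouth',(.5205,.1835),.0405,.05),('inner',(.5205,.1835),.0355,.045),('foot',o['tool_pos'],.034,f)):
    e=np.array([P(c,r,z,a) for a in np.linspace(0,6.28,60)]); print(nm,'top',e[:,1].min().round(1),'cols',e[:,0].min().round(1),e[:,0].max().round(1))
```

```text
[0.52163568 0.182977   0.15547737] [-0.48471489  0.19086489 -6.57462388] [-1.25052216e-03 -4.70455946e-05  5.47711867e-03]
140 [147 133 131 167 199 203 204 204 203 204 204 204 183 174 175 175 175 175
 235 250 254 254 254 254 254 254 254 254 254 254]
146 [182 202 203 203 202 203 202 202 202 202 202 203 202 179 174 174 175 175
 174 182 253 254 254 253 252 242 245 253 254 254]
152 [194 179 173 173 173 173 181 181 190 202 202 202 177 174 175 174 174 174
 173 174 174 178 176 173 174 175 174 229 253 254]
158 [200 175 171 172 172 172 172 173 173 178 187 171 160 156 149 149 154 161
 163 168 172 173 173 172 173 175 173 195 253 254]
164 [201 175 171 171 171 170 160 147 144 141 133 111  82  69  56  48  62  82
 106 125 138 138 141 159 171 173 174 218 253 253]
170 [202 176 172 166 151 144 140 104  42  27  29  49  59  64  71  77  78  55
  39  31  29  36  80 130 140 142 164 235 253 253]
176 [200 173 143 144 140 112  33  81  97 101 100 104 102 101 104 105 104 105
 105 106 107  99  74  38  68 116 143 204 253 253]
182 [191 161 156 116  75  92  99 100 102 100 102 103 103 102 105 104 104 103
 106 106 108 104 105 103 100  67 101 165 218 242]
188 [165 162 115  97  98 101 100 101 102  99 104 103 102 102 106 104 104 103
 104 106 106 107 104 105 104 104 100 107 150 218]
194 [164 127  98  99 100 100 101 102  99 100 101  97  98  95  97  94  92  97
 101 105 106 108 104 105 103 104 104 103 113 145]
200 [132 103  98  98  99  95  91  99 113 123 125 123 112  94  90  89  88  88
  95 121 117 111 104  95 100 104 104 104 105 141]
206 [106  96  91 102 121 123 123 122 115  87  86  86  87  85  86  88  90  89
  90  90  93 124 124 125 125 120 102  93 103 110]
mouth top 155.8 cols 231.5 329.8
inner top 161.2 cols 238.4 322.9
foot top 164.6 cols 237.7 323.8
```

Emit:
step_hand(segments=[[[0.02, -0.0003, 0.0007, 0, 0, 0, 0], [0.02, -0.0003, 0.0007, 0.004, 0, 0, 0], [0.02, -0.0003, 0.0007, 0.008, 0, 0, 0], [0.02, -0.0003, 0.0007, 0.011, 0, 0, 0], [0.02, -0.0003, 0.0007, 0.013, 0, 0, 0], [0.02, -0.0003, 0.0007, 0.015, 0, 0, 0], [0.02, -0.0003, 0.0007, 0.017, 0, 0, 0], [0.02, -0.0003, 0.0007, 0.019, 0, 0, 0], [0.02, -0.0003, 0.0007, 0.02, 0, 0, 0], [0.02, -0.0003, 0.0007, 0.02, 0, 0, 0], [0.02, -0.0003, 0.0007, 0.02, 0, 0, 0]]])

```text
t: 19.42
tool_pos: [0.521, 0.1824, 0.1353]
tool_rot: [3.081, -0.614, -0.0]
contact_force: [-0.7, -0.8, -6.3]
opening: 0.0264
grip_force: 60.2
```

```bash
python3 -c "
from h import *
print(ctrl.get_obs()['wrist_torque'])"
```

```text
[-0.03866538 -0.07876804 -0.04621148]
```

Foot is inside the mouth with no lateral force. I'll carry on slowly.

Emit:
step_hand(segments=[[[0.02, 0, 0, 0.002, 0, 0, 0], [0.02, 0, 0, 0.004, 0, 0, 0], [0.02, 0, 0, 0.006, 0, 0, 0], [0.02, 0, 0, 0.008, 0, 0, 0], [0.02, 0, 0, 0.009, 0, 0, 0], [0.02, 0, 0, 0.01, 0, 0, 0], [0.02, 0, 0, 0.011, 0, 0, 0], [0.02, 0, 0, 0.012, 0, 0, 0], [0.02, 0, 0, 0.012, 0, 0, 0]]])

```text
t: 20.17
tool_pos: [0.5213, 0.1825, 0.1237]
tool_rot: [-3.081, 0.613, -0.001]
contact_force: [-2.5, -1.1, 2.5]
opening: 0.0261
grip_force: 61.2
```

Emit:
step_hand(segments=[[[0.02, 0, 0, 0.001, 0, 0, 0], [0.02, 0, 0, 0.002, 0, 0, 0], [0.02, 0, 0, 0.003, 0, 0, 0], [0.02, 0, 0, 0.004, 0, 0, 0], [0.02, 0, 0, 0.005, 0, 0, 0], [0.02, 0, 0, 0.006, 0, 0, 0], [0.02, 0, 0, 0.006, 0, 0, 0]]])

```text
t: 20.75
tool_pos: [0.521, 0.1824, 0.117]
tool_rot: [-3.081, 0.614, -0.0]
contact_force: [-1.9, -0.4, 1.0]
opening: 0.0261
grip_force: 61.1
```

Emit:
step_hand(segments=[[[0.02, 0, 0, 0.001, 0, 0, 0], [0.02, 0, 0, 0.002, 0, 0, 0], [0.02, 0, 0, 0.003, 0, 0, 0], [0.02, 0, 0, 0.004, 0, 0, 0], [0.02, 0, 0, 0.004, 0, 0, 0], [0.02, 0, 0, 0.004, 0, 0, 0]]])

```text
t: 21.25
tool_pos: [0.521, 0.1824, 0.1131]
tool_rot: [-3.081, 0.614, -0.0]
contact_force: [-1.2, 0.1, 1.2]
opening: 0.026
grip_force: 61.1
```

Emit:
step_hand(segments=[[[0.02, 0, 0, 0.001, 0, 0, 0], [0.02, 0, 0, 0.002, 0, 0, 0], [0.02, 0, 0, 0.002, 0, 0, 0], [0.02, 0, 0, 0.002, 0, 0, 0]]])

```text
t: 21.58
tool_pos: [0.5215, 0.1824, 0.1129]
tool_rot: [-3.081, 0.613, -0.001]
contact_force: [-4.2, -1.8, 9.2]
opening: 0.0261
grip_force: 61.8
```

Emit:
step_hand(segments=[[[0.02, 0, 0, 0.001, 0, 0, 0], [0.02, 0, 0, 0.001, 0, 0, 0], [0.02, 0, 0, 0.001, 0, 0, 0]]])

```text
t: 21.83
tool_pos: [0.5218, 0.1825, 0.1128]
tool_rot: [-3.081, 0.613, -0.002]
contact_force: [-5.6, -1.7, 12.6]
opening: 0.0261
grip_force: 62.2
```

Emit:
step_hand(segments=[[[0.02, 0, 0, -0.002, 0, 0, 0], [0.085, 0, 0, -0.002, 0, 0, 0], [0.085, 0, 0, -0.002, 0, 0, 0], [0.085, 0, 0, -0.002, 0, 0, 0], [0.085, 0, 0, -0.002, 0, 0, 0], [0.085, 0, 0, -0.002, 0, 0, 0], [0.085, 0, 0, -0.002, 0, 0, 0], [0.085, 0, 0, -0.02, 0, 0, 0], [0.085, 0, 0, -0.055, 0, 0, 0], [0.085, 0, 0, -0.09, 0, 0, 0], [0.085, 0, 0, -0.125, 0, 0, 0], [0.085, 0, 0, -0.135, 0, 0, 0], [0.085, 0, 0, -0.135, 0, 0, 0], [0.085, 0, 0, -0.135, 0, 0, 0], [0.085, 0, 0, -0.135, 0, 0, 0]]])

```text
t: 23.08
tool_pos: [0.5199, 0.1822, 0.2427]
tool_rot: [3.08, -0.613, -0.006]
contact_force: [-0.2, -0.6, 0.1]
opening: 0.0853
grip_force: 0.0
```

Run:
```python
from h import *
KT=cam('wrist'); im=ctrl.get_image('wrist'); t=ctrl.get_image('top'); s=ctrl.get_image('scene')
cv2.imwrite('pics/f.png',np.hstack([cv2.resize(im,(400,300)),cv2.resize(s[120:360,100:420],(400,300))])[...,::-1])
g=im.max(2); ex=[r['extent'] for r in ctrl.find_in('top','canister_bar')[:1]]; print(ex, ctrl.get_obs()['t'])
u=proj('w',[.521,.1825,.098],KT).round(1); print('lid expected',u,'knobtop',proj('w',[.521,.1825,.126],KT).round(1))
x,y=u.astype(int); k=np.zeros_like(g); k[y-30:y+40,x-25:x+25]=g[y-30:y+40,x-25:x+25]<70
n,l,st,ce=cv2.connectedComponentsWithStats(k); i=1+st[1:,4].argmax(); print(st[i],ce[i])
```

```text
[[389.0, 165.1, 439.5, 207.5]] 23.2833
lid expected [279.4 190.5] knobtop [279.5 198.5]
[263 181  32  36 914] [278.71115974 198.62800875]
```

View pics/f.png

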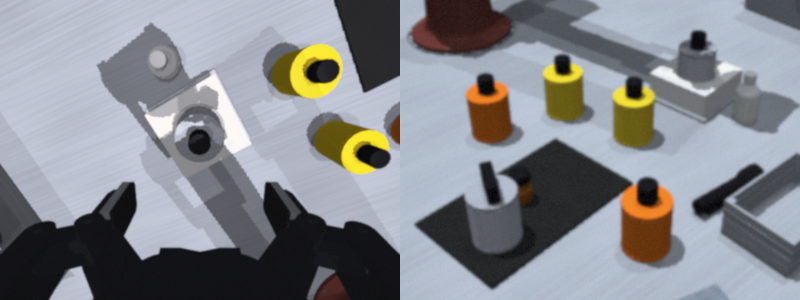

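The knob canister sits upright and centred in the well, with its foot at about 18 mm. The bar canister stands on the mat and the bystanders are where they were.

```bash
python3 -c "
from station import ctrl
print(ctrl.finish_job())"
```

```text
the job is handed in; nothing more can be done
None
```

I put the heavier round-knobbed canister (about 7 N, against 3.2 N for the bar-handled one) fully home in the dock, left the bar-handled one standing on the mat, and handed the job in at about 23 s; no verdict was printed.

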